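Refit a hob control knob

ROBOT

A 6-joint arm with a two-finger parallel gripper is mounted at the origin on the work surface. World frame = base frame: x ahead of the robot, y to its left, z up, the work surface at z = 0. Lengths are in m, angles in rad, forces in N, time in s.
With the tool pointing down it reaches from about 0.25 to 0.725 m from the base axis. Payload 4 kg.
Tool frame: the origin (TCP) lies on the centre line of the jaws, within the pads' length; the fingertips stand 17 mm ahead of it and the grasp point (between the pads) lies 2 mm behind it; z points along the fingers, x is the direction in which the jaws open and shut, and the axes are right-handed (so a half turn about z gives the same grasp; the last joint's range is limited). The gripper opens to 85 mm and grips with 20 to 120 N. Pads are 22 mm wide; open, the fingers measure 114 mm over their backs; the gripper's body (76 mm by 85 mm) begins 54 mm behind the grasp point. The pads swing forward as they close: fully open they stand 13 mm farther back than shut.
Start: joints at [1.292, 0.241, 0.005, 1.335, 0, 1.571], TCP at [0.138, 0.481, 0.248] pointing down, gripper open.
Joint ranges: [-2.72, 2.72], [-1.05, 1.87], [-1.09, 1.28], [-1.99, 2.15], [-1.42, 1.44], [-3.14, 3.14]. Speed limits (rad/s): [2.79, 2.79, 3.14, 3.14, 3.14, 3.14].

INTERFACE

Orientations are given as a unit quaternion [x, y, z, w].
In Python, from workcell import bot gives the robot as it stands.
- The arm moves only by the tool jog_arm, never from a script. Its arguments are lists of equal length, an entry for each row: "jaw": the closure, from 0 (fully open) to 1 (shut); "linear": the shift along the tool's x, y, z in m, a list of three; "delta_rot": the turn, a rotation vector about the tool's x, y, z in degrees, a list of three. A call has exactly 8 rows; each row is the pose to reach, as a shift and turn from the pose commanded when the call began, along the tool's axes at that moment; what a row does not reach only later rows make up. A row lasts 1/12 s, in which the tool goes at most 41.7 mm and 7.16 degrees, less where a joint would pass 70% of its speed; a pose out of reach is approached as far as the arm can. A call with a gripper value outside its range is refused whole. The fingers move at their own pace and stop on an object; the grip force is fixed at half the most. Time passes only in rows, so rows that repeat a pose let the fingers close, or fill a call up. It gives the time, the measured TCP pose, the force and the opening at its end, in the units of the state.
- bot.get_obs(): the state, without advancing time (a new reading comes with each control period).
- bot.camera(name): name is "side" or "top" or "wrist"; returns (picture, depth): 480x640x3 uint8, red, green, blue; 480x640 float32, m along the optical axis (not along the pixel's ray), 0 where there is no reading.
- bot.calibration(name): a dict with "fovy" (degrees; the focal length in pixels is half the picture's height over the tangent of half this angle, whatever the lens; pixels are square), "cx", "cy" (the principal point, pixels), "k1" (the pictures are not rectified: a ray, as slopes to the right and down, at radius r is drawn at 1 + k1 r^2 times it, then the intrinsics apply), "origin" and "orientation" of the camera in the world. Camera axes: x right, y down, z forward; pixel columns grow to the right and rows downward; lengths in m; the calibration is good to about 2 mm. A picture is of the moment at which its call begins: read the wrist's pose just before it. calibration takes no time and is no camera call; for the wrist camera it gives the pose at the moment of the call.
- bot.job_done(): hands the job in, once; it reports no verdict.
The state is a dict: "clock": time; "joint_pos": joint angles; "joint_vel": joint speeds; "tau": joint torques, N m; "eef_pos": TCP position; "tool_rot": TCP orientation; "ft_force": force on the tool from outside, world axes, zero at the start; "ft_torque": the same for the moment, N m; "grip_width": finger opening in m.
Only numpy, scipy, OpenCV 4.12 (cv2) and the standard library are available. Lean on these libraries where they do the work, as an engineer would, in place of code of your own. Each camera call takes 0.05 s, during which the arm holds its last target.

TASK

One of the two control knobs of the hob was taken off for cleaning and lies on the worktop. Pick it up, turn it so that its pointer faces the off mark of the bare spindle, and push it onto that spindle until it clicks; keep pressing after the click so that it goes fully down onto its bezel, and finish with the gripper still on the knob, pressing it down firmly (do not let go at the end). Leave the other control at off and do not disturb anything else.

Things in the scene. Friction and masses are not known exactly. Their poses are not given: they have to be found in the camera images.
- knob: The loose hob knob, black plastic, upright on the worktop, about 45 g. Round skirt 46 mm across, 10.5 mm high; on top a straight grip bar 14 mm wide, 43 mm long, its top 34 mm above the underside (grip its flat sides 11 to 34 mm up). Origin: centre of the underside; z up; x along the bar to the pointer end, which has a white line on its top and nose.
- knob_socket (a point): Opening of the socket in the knob's underside, on its axis, 11 mm above the underside: 12 mm along the knob's x by 10 mm along y, with a flared mouth below it (25 by 23 mm, starting 2 mm up) that guides it over the spindle. Above is room for the spindle's full height. Axes as knob.
- knob_pointer (a point): Tip of the knob's pointer: point at the bar's white-lined end, 23 mm from the knob's axis along its +x, 10 mm above its underside.
- spindle: The bare control of the hob, left or right of the other one, 140 mm from it; the hob does not move. Aluminium bezel disc 58 mm across, 3 mm high, with a steel spindle standing on it. Origin: centre of the bezel's underside, on the white enamel, 8 mm above the worktop; z up, x from the axis to the off mark. The spindle is at off; it can turn clockwise, stiffly (0.08 N m).
- spindle_seat (a point): Centre of the top face of the bare control's bezel, 3 mm above spindle; the knob's underside centre comes here when it is fully home. Same axes as spindle.
- spindle_tip (a point): Top of the bare spindle, 24 mm above the seat, on its axis. It is split into two sprung legs lying along x: 10 mm over both along x, 7 mm wide along y; each has an outward bead, 15 mm over both along x, 20 mm above the seat. The push to pass the beads is about 8 to 12 N with the knob's underside 9 to 10 mm above the seat, then drops and the knob is drawn down (the click); the last 5 mm go freely.
- off_mark (a point): The off mark of the bare control: middle of a short black bar, 11 by 3 mm, printed on the enamel 39 mm from the spindle's axis, on the side away from the robot.
- other: The other control of the hob (it does not move), with its knob on: same bezel, same frame as spindle; its knob stands 34 mm above its bezel's top.
- other_knob (a joint): Turn of the other control's knob: 0 = off, grows as it is turned clockwise (rad).
- spice_jar: Bystander on the worktop: glass jar with steel cap, 44 mm across, 85 mm high; lies on one side of the hob while the knob lies on the other. Origin: underside centre.
- mug: Bystander: white mug, 78 mm across, 90 mm high, handle at its +y. Origin: underside centre.
- salt: Bystander: wooden salt cellar, 48 mm across, 76 mm high. Origin: underside centre.
- spoon: Bystander: wooden spoon, 180 mm, lying beside the hob. Origin: middle of its underside.
- saucepan: Bystander: steel saucepan on the rear ring, 150 mm across, 80 mm high, long handle along its +x. Origin: underside centre.
- pan_lid: Bystander: steel saucepan lid on the front ring, 132 mm across, 36 mm high with its black button. Origin: underside centre.
There are look-alikes about, which are no part of the job. What is shaped like the knob but blue, purple or turquoise is not meant.

How it is judged:
By the outcome, as a careful person would: the job done as asked, in the order asked, and still so for the second after the job is handed in, while the arm keeps its last pose, push and grip.
It also fails if it takes over 35 s, if anything falls off the work surface, if the arm or the gripper's body presses on something with over 40 N, if the wrist force passes 120 N, or if a joint passes its speed limit or range.

## Working session

There is one attempt and no reset: what is moved stays moved. The work goes in short steps, Python scripts to look and compute and a tool call to move; the robot and the scene stay as the last step left them, time stands still between calls to the robot, and variables do not carry over. Pictures are saved under pics/ and viewed, and the job is handed in when it is done.

Besides the shell and the picture viewer there is one more tool, called by a JSON object that holds its "op" and its "data". jog_arm: Moves the arm, as the interface text tells. Its arguments: {"type":"object","properties":{"jaw":{"type":"array","items":{"type":"number"}},"linear":{"type":"array","items":{"type":"array","items":{"type":"number"}}},"delta_rot":{"type":"array","items":{"type":"array","items":{"type":"number"}}}},"required":["jaw","linear","delta_rot"]}

```bash
mkdir -p pics; ls
python3 - <<'E'
from workcell import bot
import cv2,numpy as np
print(bot.get_obs())
for n in ["top","side"]:
    p,d=bot.camera(n); cv2.imwrite(f"pics/{n}0.png",p[:,:,::-1]); np.save(f"pics/{n}0d.npy",d); print(n,bot.calibration(n))
E
```

```text
pics
{'clock': 0.0, 'joint_pos': array([ 1.29200719e+00,  2.41404876e-01,  3.73481090e-03,  1.33520697e+00,
       -2.66965962e-05,  1.57079575e+00]), 'joint_vel': array([-1.87109293e-04,  1.33102090e-05,  1.29256053e-04,  2.10013684e-03,
       -2.85883908e-04, -6.21547835e-04]), 'tau': array([ 9.09293904e-04, -3.72314930e+01,  2.52409351e+01,  1.68378308e-02,
        8.20822152e-05,  7.15101898e-07]), 'eef_pos': array([0.13743959, 0.4801209 , 0.24742101]), 'tool_rot': array([ 7.98495392e-01,  6.02000022e-01, -8.22684846e-04,  6.36952911e-04]), 'ft_force': array([-0.21906772,  0.24087263,  0.59641069]), 'ft_torque': array([-0.04251541,  0.01325499,  0.00554265]), 'grip_width': 0.08538815470072202}
top {'fovy': 53.8889471626969, 'cx': 316.4297361910022, 'cy': 242.5725875684033, 'k1': -0.11454645508281702, 'origin': array([0.52547236, 0.01399367, 0.88845907]), 'orientation': array([ 0.70885361, -0.70513458,  0.0109038 , -0.01388837])}
side {'fovy': 48.1088540983171, 'cx': 309.1112236496069, 'cy': 249.37810264495528, 'k1': -0.0003553913251668821, 'origin': array([0.21736425, 0.65267114, 0.58758393]), 'orientation': array([-0.22551625,  0.86262567, -0.43987899,  0.10735851])}
```

View pics/top0.png

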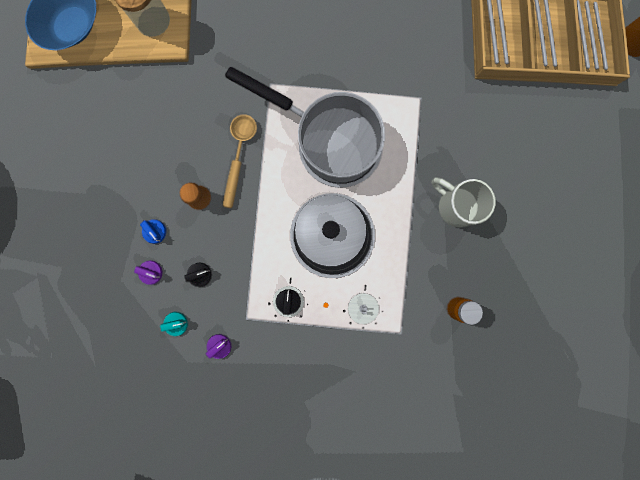

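View pics/side0.png

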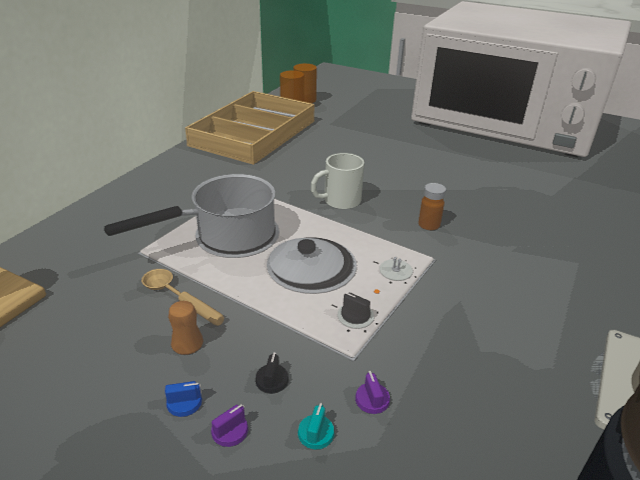

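The top view shows the black knob at about (199,274), the fitted knob at (288,301), the bare spindle at (364,309) with its off mark near (365,287), and coloured decoys around the loose knob. I'll zoom in.

Run:
```python
import cv2,numpy as np
a=cv2.imread("pics/top0.png"); 
c1=cv2.resize(a[250:300,170:230],None,fx=6.5,fy=6.5,interpolation=cv2.INTER_CUBIC)
c2=cv2.resize(a[275:335,334:394],None,fx=6.5,fy=6.5,interpolation=cv2.INTER_CUBIC)
c1=cv2.copyMakeBorder(c1,0,c2.shape[0]-c1.shape[0],0,0,0)
cv2.imwrite("pics/z0.png",np.hstack([c1,c2]))
b=cv2.imread("pics/side0.png")
c1=cv2.resize(b[345:400,245:305],None,fx=6.5,fy=6.5,interpolation=cv2.INTER_CUBIC)
c2=cv2.resize(b[240:295,365:425],None,fx=6.5,fy=6.5,interpolation=cv2.INTER_CUBIC)
cv2.imwrite("pics/z1.png",np.hstack([c1,c2]))
```

```text
(no output)
```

View pics/z0.png

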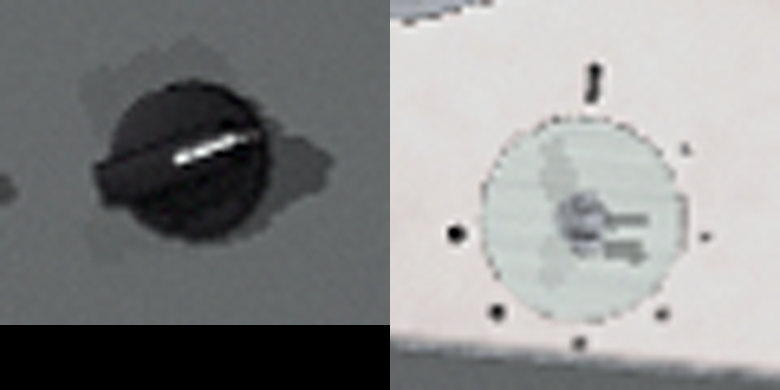

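View pics/z1.png

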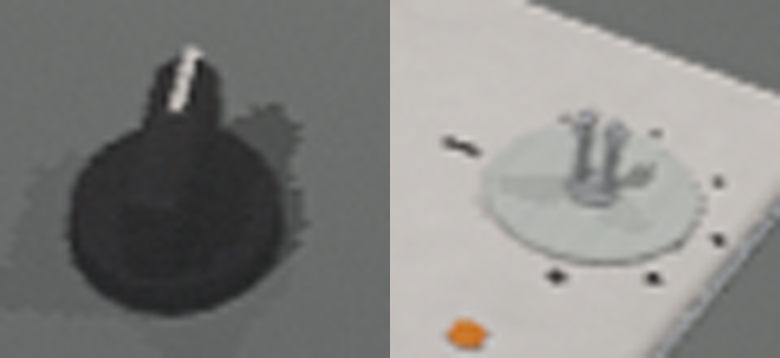

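```bash
cat > h.py <<'E'
import numpy as np,cv2
from scipy.spatial.transform import Rotation as R
from workcell import bot
def cal(n):
    c=bot.calibration(n); c['f']=240/np.tan(np.radians(c['fovy'])/2); return c
def rays(c,uv):
    uv=np.atleast_2d(np.asarray(uv,float))
    K=np.array([[c['f'],0,c['cx']],[0,c['f'],c['cy']],[0,0,1]])
    s=cv2.undistortPoints(uv[:,None],K,np.array([c['k1'],0,0,0,0.]),).reshape(-1,2)
    return R.from_quat(c['orientation']).apply(np.c_[s,np.ones(len(s))])
def plane(c,uv,z):
    d=rays(c,uv); return c['origin']+d*((z-c['origin'][2])/d[:,2])[:,None]
def proj(c,P):
    P=R.from_quat(c['orientation']).inv().apply(np.atleast_2d(P)-c['origin'])
    s=P[:,:2]/P[:,2:]; s=s*(1+c['k1']*(s**2).sum(1))[:,None]
    return s*c['f']+[c['cx'],c['cy']]
def ang(v): return np.degrees(np.arctan2(v[1],v[0]))
def grab(n):
    c=cal(n); p,d=bot.camera(n); return c,p,d
def circ(P):
    A=np.c_[2*P[:,:2],np.ones(len(P))]; s=np.linalg.lstsq(A,(P[:,:2]**2).sum(1),rcond=None)[0]
    return s[:2],np.sqrt(s[2]+s[:2]@s[:2])
E
python3 - <<'E'
from h import *
c=cal("top")
# crop px -> image px (resize by 6.5)
k=lambda x,y:((x+.5)/6.5-.5+170,(y+.5)/6.5-.5+250)
s=lambda x,y:((x-390+.5)/6.5-.5+334,(y+.5)/6.5-.5+275)
w=plane(c,[k(178,160),k(245,136)],.034); print("line",w,ang((w[1]-w[0])))
b=plane(c,[k(98,183)],.025);print("tail",b)
print("skirt", plane(c,[k(190,160)],.0105))
m=plane(c,[s(593,84),s(585,218)],.008);m[1]=plane(c,[s(585,218)],.011);print("mark,bezel",m,np.linalg.norm((m[0]-m[1])[:2]),ang(m[0]-m[1]))
c=cal("side")
k=lambda x,y:((x+.5)/6.5-.5+245,(y+.5)/6.5-.5+345)
s=lambda x,y:((x-390+.5)/6.5-.5+365,(y+.5)/6.5-.5+240)
w=plane(c,[k(175,110),k(193,50)],.034); print("line",w,ang((w[1]-w[0])))
m=plane(c,[s(462,146)],.008);b=plane(c,[s(596,192)],.011);print("mark,bezel",m,b,ang(m[0]-b[0]))
print(R.from_quat(bot.get_obs()['tool_rot']).as_matrix())
w=cal("wrist");print(w,(R.from_quat(w['orientation']).as_matrix()))
E
```

```text
line [[0.49662873 0.23516006 0.034     ]
 [0.50352289 0.21616973 0.034     ]] -70.0473218925517
tail [[0.48957715 0.26052303 0.025     ]]
skirt [[0.49586849 0.23772972 0.0105    ]]
mark,bezel [[ 0.47305988 -0.07278651  0.008     ]
 [ 0.43497416 -0.07037473  0.011     ]] 0.03816200926055809 -3.6234209131025614
line [[0.49691732 0.23704324 0.034     ]
 [0.50255045 0.22090583 0.034     ]] -70.75729064385366
mark,bezel [[ 0.47346287 -0.070956    0.008     ]] [[ 0.43300287 -0.06643851  0.011     ]] -6.370881044132793
[[ 2.75209666e-01  9.61384063e-01 -5.69092598e-04]
 [ 9.61382167e-01 -2.75210253e-01 -1.90924055e-03]
 [-1.99213356e-03 -2.16740209e-05 -9.99998015e-01]]
{'fovy': 61.95655711720952, 'cx': 313.0350925131005, 'cy': 239.8940997703063, 'k1': -0.08227150716376674, 'origin': array([0.05644611, 0.50266391, 0.37216404]), 'orientation': array([0.78762616, 0.59364916, 0.09838158, 0.13246419]), 'f': np.float64(399.7702958548458)} [[ 0.27580347  0.90908315  0.31225033]
 [ 0.9612113  -0.26006782 -0.09185624]
 [-0.0022987   0.32547282 -0.9455486 ]]
```

{"op": "jog_arm", "data": {"jaw": [0,0,0,0,0,0,0,0], "linear": [[-0.013,0.039,0.009],[-0.026,0.078,0.018],[-0.039,0.117,0.027],[-0.052,0.156,0.036],[-0.065,0.195,0.045],[-0.078,0.234,0.054],[-0.09,0.273,0.063],[-0.101,0.31,0.072]], "delta_rot": [[0,0,6.8],[0,0,13.6],[0,0,20.4],[0,0,27.2],[0,0,34],[0,0,40.8],[0,0,47.6],[0,0,54.4]]}}

```text
clock: 0.77
eef_pos: [0.4085, 0.2969, 0.1758]
tool_rot: [0.986, 0.168, -0.0, 0.0]
ft_force: [0.2, 0.7, 0.8]
grip_width: 0.0854
```

```bash
cat > goto.py <<'E'
from h import *
def to(P,a,tilt=False):
    o=bot.get_obs(); M=R.from_quat(o['tool_rot']); 
    Mt=R.from_matrix(np.array([[np.cos(np.radians(a)),np.sin(np.radians(a)),0],[np.sin(np.radians(a)),-np.cos(np.radians(a)),0],[0,0,-1]]))
    print("t",o['clock'],"tcp",o['eef_pos'].round(4),"xang",ang(M.as_matrix()[:,0]).round(2),"F",o['ft_force'].round(2),"T",o['ft_torque'].round(3),"w",round(o['grip_width'],4),"q",o['joint_pos'].round(2))
    print("lin",M.inv().apply(np.array(P)-o['eef_pos']).round(4),"rot",(M.inv()*Mt).as_rotvec(degrees=True).round(2))
E
python3 -c "
from goto import *
to([.4957,.2377,.15],19.6)"
```

```text
t 0.7667 tcp [0.4085 0.2969 0.1758] xang 19.29 F [0.2  0.66 0.84] T [ 0.03  -0.006  0.007] w 0.0854 q [ 0.63  0.29 -0.12  1.16  0.    1.86]
lin [0.0628 0.0847 0.0258] rot [ 0.    0.03 -0.31]
```

{"op": "jog_arm", "data": {"jaw": [0,0,0,0,0,0,0,0], "linear": [[0.021,0.028,0.009],[0.042,0.056,0.017],[0.063,0.085,0.026],[0.063,0.085,0.026],[0.063,0.085,0.026],[0.063,0.085,0.026],[0.063,0.085,0.026],[0.063,0.085,0.026]], "delta_rot": [[0,0,0],[0,0,0],[0,0,0],[0,0,0],[0,0,0],[0,0,0],[0,0,0],[0,0,0]]}}

```text
clock: 1.43
eef_pos: [0.4943, 0.2406, 0.1508]
tool_rot: [0.985, 0.171, 0.0, -0.0]
ft_force: [-0.8, -0.4, 0.8]
grip_width: 0.0851
```

```bash
python3 -c "
from goto import *
to([.4957,.2377,.15],19.6)
c,p,d=grab('wrist'); cv2.imwrite('pics/w1.png',p[:,:,::-1]); np.savez('pics/w1.npz',**c); print(proj(c,[[.4957,.2377,.034],bot.get_obs()['eef_pos']+[0,0,-.017]]))
"
```

```text
t 1.4333 tcp [0.4943 0.2406 0.1508] xang 19.74 F [-0.8  -0.4   0.75] T [ 0.026 -0.011  0.013] w 0.0851 q [ 0.45  0.4  -0.03  1.14  0.    1.68]
lin [0.0003 0.0032 0.0008] rot [-0.01 -0.01  0.14]
[[314.55824468 244.75998643]
 [315.12020825 320.53240277]]
```

View pics/w1.png

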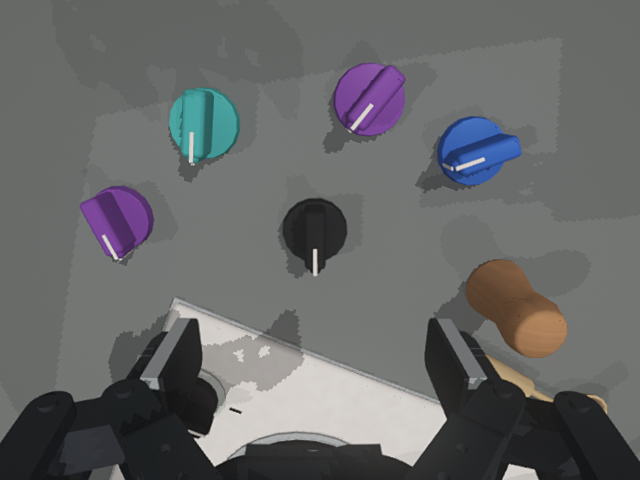

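The black knob is at about (315,230) with its line pointing straight down to (315,275). The bar is almost aligned with the jaws, so I'll measure it more finely.

Run:
```python
from h import *
c=dict(np.load('pics/w1.npz')); a=cv2.imread('pics/w1.png')
g=a.max(2)
roi=np.zeros_like(g); roi[185:285,270:360]=1
dark=((g<62)&(roi>0)).astype(np.uint8)
w=((a.min(2)>130)&(roi>0)); ys,xs=np.nonzero(w)
print("white",xs.min(),xs.max(),ys.min(),ys.max())
vx=cv2.fitLine(np.c_[xs,ys].astype(np.float32)[ys<272],cv2.DIST_L2,0,.01,.01).ravel();print(vx)
e1=vx[2:]-vx[:2]*10;e2=vx[2:]+vx[:2]*10
P=plane(c,[e1,e2],.034);print("line",P,ang(P[0]-P[1]),ang(P[1]-P[0]))
z=cv2.resize(a[185:285,270:360],None,fx=6,fy=6,interpolation=cv2.INTER_CUBIC)
z=cv2.convertScaleAbs(z,alpha=2.2)
cv2.imwrite('pics/w1z.png',z)
```

```text
white 313 317 249 276
[-4.371139e-08  1.000000e+00  3.145000e+02  2.600000e+02]
line [[0.49687835 0.23431165 0.034     ]
 [0.50161652 0.2211319  0.034     ]] 109.77374303313032 -70.2262569668697
```

View pics/w1z.png

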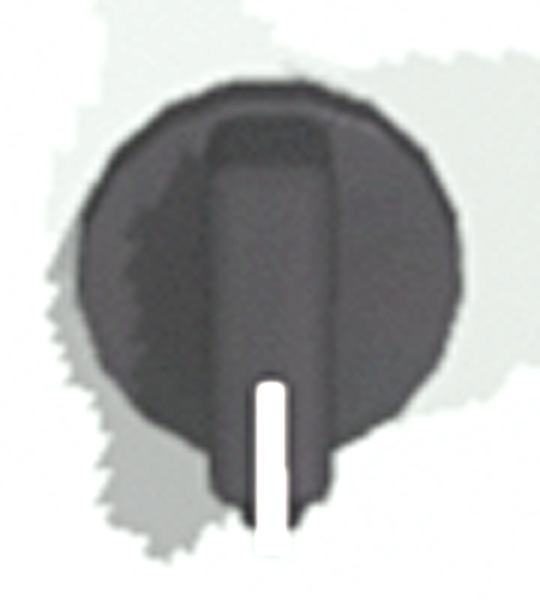

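Run:
```python
from h import *
c=dict(np.load('pics/w1.npz'))
k=lambda x,y:((x+.5)/6-.5+270,(y+.5)/6-.5+185)
for nm,uv,z in [("L/R skirt",[k(78,265),k(462,265)],.0105),("bar top ends",[k(270,165),k(270,500)],.034),("bar sides mid",[k(210,300),k(331,300)],.034),("skirt back top rim",[k(270,98)],.0105),("skirt back bottom rim",[k(270,80)],.0)]:
    P=plane(c,uv,z); print(nm,P.round(4).tolist(),"mid",P.mean(0).round(4),"len",np.linalg.norm(P[0]-P[-1]).round(4))
b=plane(c,[k(270,98)],.0105)[0];u=np.array([np.cos(np.radians(-70.2)),np.sin(np.radians(-70.2))]);print("axis from rim",b[:2]+.023*u)
b=plane(c,[k(270,80)],.0)[0];print(b[:2]+.023*u)
```

```text
L/R skirt [[0.4737, 0.2334, 0.0105], [0.5156, 0.2484, 0.0105]] mid [0.4947 0.2409 0.0105] len 0.0445
bar top ends [[0.4884, 0.2581, 0.034], [0.5012, 0.2225, 0.034]] mid [0.4948 0.2403 0.034 ] len 0.0378
bar sides mid [[0.4874, 0.242, 0.034], [0.4995, 0.2464, 0.034]] mid [0.4934 0.2442 0.034 ] len 0.0128
skirt back top rim [[0.488, 0.2596, 0.0105]] mid [0.488  0.2596 0.0105] len 0.0
skirt back bottom rim [[0.4881, 0.2593, 0.0]] mid [0.4881 0.2593 0.    ] len 0.0
axis from rim [0.49574835 0.23792831]
[0.49590397 0.23762301]
```

{"op": "jog_arm", "data": {"jaw": [0,0,0,0,0,0,0,0], "linear": [[0.0004,0.003,0.03],[0.0004,0.003,0.06],[0.0004,0.003,0.085],[0.0004,0.003,0.105],[0.0004,0.003,0.119],[0.0004,0.003,0.119],[0.0004,0.003,0.119],[0.0004,0.003,0.119]], "delta_rot": [[0,0,0],[0,0,0],[0,0,0],[0,0,0],[0,0,0],[0,0,0],[0,0,0],[0,0,0]]}}

```text
clock: 2.15
eef_pos: [0.4972, 0.2379, 0.0327]
tool_rot: [0.985, 0.171, 0.001, -0.0]
ft_force: [1.0, 0.2, 0.0]
grip_width: 0.0853
```

```bash
python3 -c "
from goto import *
to([.4957,.2378,.031],19.8)
c,p,d=grab('wrist'); cv2.imwrite('pics/w2.png',p[:,:,::-1]); np.savez('pics/w2.npz',**c); print(proj(c,[[.4957,.2378,.034],bot.get_obs()['eef_pos']]))
"
```

```text
t 2.15 tcp [0.4972 0.2379 0.0327] xang 19.68 F [1.02 0.25 0.01] T [-0.017 -0.016 -0.021] w 0.0853 q [ 0.45  0.52 -0.18  0.86 -0.    1.67]
lin [-0.0014 -0.0004  0.0017] rot [-0.01 -0.11 -0.12]
[[311.2838732  345.40962635]
 [316.20574737 345.05344638]]
```

View pics/w2.png

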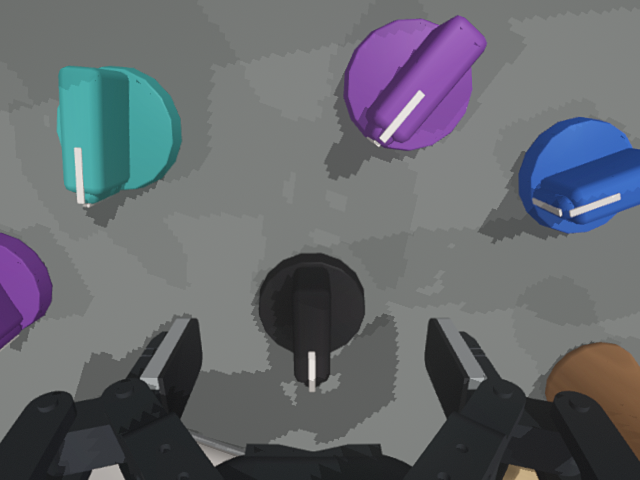

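Run:
```python
from h import *
a=cv2.imread('pics/w2.png')
z=cv2.resize(a[245:400,245:380],None,fx=5,fy=5,interpolation=cv2.INTER_CUBIC)
z=cv2.convertScaleAbs(z,alpha=2.2)
cv2.imwrite('pics/w2z.png',z[:600] if 0 else cv2.resize(z,None,fx=.75,fy=.75))
```

```text
(no output)
```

View pics/w2z.png

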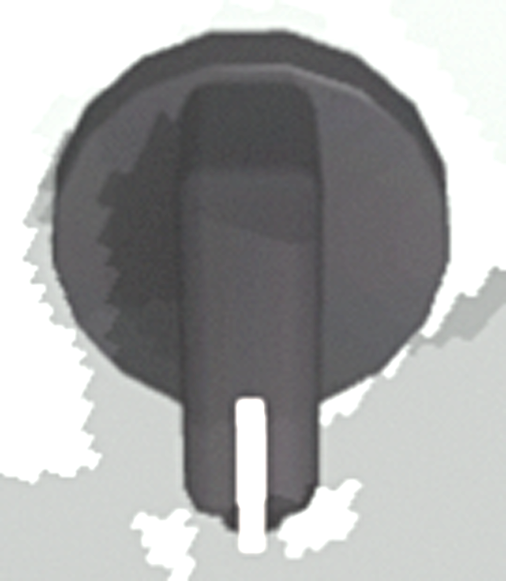

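Run:
```python
from h import *
c=dict(np.load('pics/w2.npz'))
T=np.array([.4972,.2379]);u=np.array([np.cos(np.radians(-70.2)),np.sin(np.radians(-70.2))]);v=np.array([-u[1],u[0]])
k=lambda x,y:((x+.5)/3.75-.5+245,(y+.5)/3.75-.5+245)
for nm,uv,z in [("rim bot",k(250,30),0),("rim top",k(250,65),.0105),("bar back base",k(250,83),.0105),("bar back top",k(250,172),.034),("bar front top",k(250,500),.034),("line start",k(250,398),.034),("sideL",k(183,350),.034),("sideR",k(322,350),.034),("skirtL",k(53,230),.0105),("skirtR",k(449,230),.0105)]:
    P=plane(c,[uv],z)[0,:2]-T; print(nm,"along",(P@u*1e3).round(1),"lat",(P@v*1e3).round(1))
```

```text
rim bot along -23.4 lat -1.4
rim top along -23.4 lat -1.4
bar back base along -21.3 lat -1.4
bar back top along -22.4 lat -1.3
bar front top along 14.0 lat -1.5
line start along 1.9 lat -1.4
sideL along -3.6 lat -7.8
sideR along -3.5 lat 5.5
skirtL along -3.8 lat -23.2
skirtR along -3.7 lat 20.5
```

{"op": "jog_arm", "data": {"jaw": [0,0,0.3,0.6,0.9,0.9,0.9,0.9], "linear": [[-0.0014,-0.0005,0.0015],[-0.0014,-0.0005,0.0015],[-0.0014,-0.0005,0.0015],[-0.0014,-0.0005,0.0015],[-0.0014,-0.0005,0.0015],[-0.0014,-0.0005,0.0015],[-0.0014,-0.0005,0.0015],[-0.0014,-0.0005,0.0015]], "delta_rot": [[0,0,0],[0,0,0],[0,0,0],[0,0,0],[0,0,0],[0,0,0],[0,0,0],[0,0,0]]}}

```text
clock: 2.87
eef_pos: [0.4952, 0.237, 0.0301]
tool_rot: [0.985, 0.17, 0.0, 0.0]
ft_force: [-5.1, -2.8, 19.6]
grip_width: 0.0131
```

```bash
python3 -c "
from goto import *
to([.4957,.2378,.031],19.8)
"
```

```text
t 2.8667 tcp [0.4952 0.237  0.0301] xang 19.62 F [-5.12 -2.78 19.58] T [-0.589  1.171 -0.019] w 0.0131 q [ 0.45  0.53 -0.19  0.86 -0.    1.67]
lin [ 0.0007 -0.0006 -0.0009] rot [ 0.   -0.01 -0.18]
```

{"op": "jog_arm", "data": {"jaw": [0.9,0.9,0.9,0.9,0.9,0.9,0.9,0.9], "linear": [[0,0,-0.005],[0,0,-0.02],[0,0,-0.05],[0,0,-0.085],[0,0,-0.115],[0,0,-0.12],[0,0,-0.12],[0,0,-0.12]], "delta_rot": [[0,0,0],[0,0,0],[0,0,0],[0,0,0],[0,0,0],[0,0,0],[0,0,0],[0,0,0]]}}

```text
clock: 3.53
eef_pos: [0.4949, 0.2369, 0.1498]
tool_rot: [0.985, 0.17, -0.0, -0.0]
ft_force: [-0.2, -0.9, -0.5]
grip_width: 0.0122
```

```bash
python3 -c "
from goto import *
to([.489,-.069,.15],86)
c,p,d=grab('wrist'); cv2.imwrite('pics/w3.png',p[:,:,::-1]); np.savez('pics/w3.npz',**c); print(proj(c,[bot.get_obs()['eef_pos']]))
c,p,d=grab('side'); cv2.imwrite('pics/s3.png',p[:,:,::-1])
"
```

```text
t 3.5333 tcp [0.4949 0.2369 0.1498] xang 19.62 F [-0.18 -0.89 -0.53] T [ 0.014 -0.015  0.035] w 0.0122 q [ 0.45  0.4  -0.04  1.13  0.    1.67]
lin [-1.083e-01  2.861e-01 -2.000e-04] rot [ -0.     0.   -66.38]
[[312.99694056 342.84465615]]
```

View pics/w3.png

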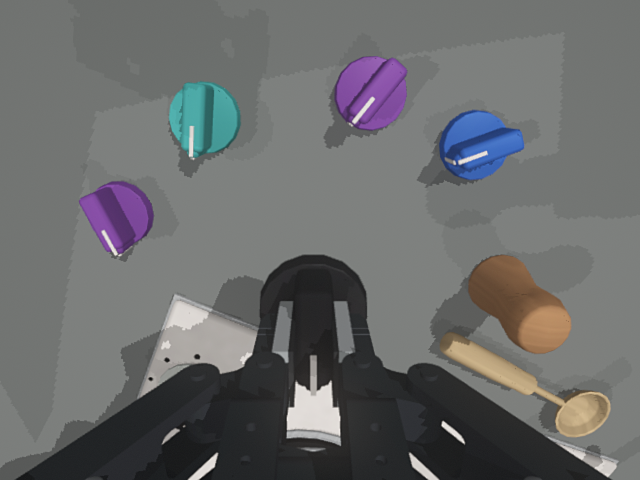

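View pics/s3.png

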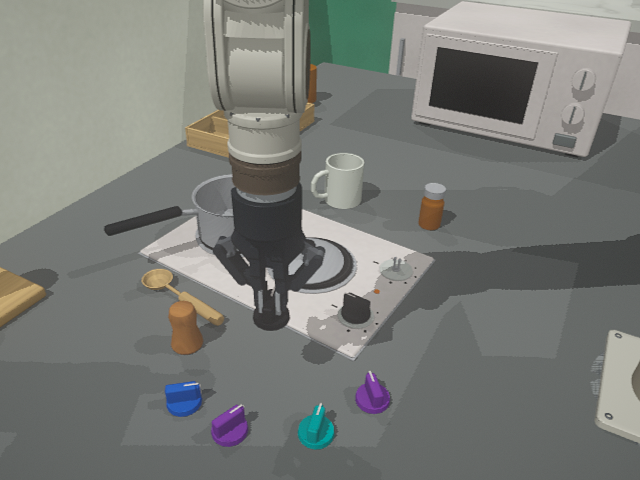

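The knob is held upright, with its line straight at column 314. Next I'll carry it at height to a viewing pose near the spindle.

{"op": "jog_arm", "data": {"jaw": [0.9,0.9,0.9,0.9,0.9,0.9,0.9,0.9], "linear": [[-0.01,0.026,0],[-0.02,0.053,0],[-0.03,0.079,0],[-0.04,0.106,0],[-0.05,0.132,0],[-0.06,0.159,0],[-0.07,0.185,0],[-0.08,0.211,0]], "delta_rot": [[0,0,-6],[0,0,-12],[0,0,-18],[0,0,-24],[0,0,-30],[0,0,-37],[0,0,-44],[0,0,-51]]}}

```text
clock: 4.3
eef_pos: [0.4891, 0.01, 0.148]
tool_rot: [0.814, 0.581, -0.002, -0.001]
ft_force: [0.2, -0.1, -0.8]
grip_width: 0.0128
```

```bash
python3 -c "
from goto import *
to([.489,-.069,.15],86)
"
```

```text
t 4.3 tcp [0.4891 0.01   0.148 ] xang 70.98 F [ 0.24 -0.14 -0.83] T [-0.023 -0.047 -0.047] w 0.0128 q [ 0.02  0.29 -0.2   1.08 -0.    0.35]
lin [-0.0747  0.0257 -0.002 ] rot [ -0.23   0.05 -15.02]
```

{"op": "jog_arm", "data": {"jaw": [0.9,0.9,0.9,0.9,0.9,0.9,0.9,0.9], "linear": [[-0.025,0.009,0],[-0.05,0.017,0],[-0.075,0.026,0],[-0.075,0.026,-0.002],[-0.075,0.026,-0.002],[-0.075,0.026,-0.002],[-0.075,0.026,-0.002],[-0.075,0.026,-0.002]], "delta_rot": [[0,0,-5],[0,0,-10],[0,0,-15],[0,0,-15],[0,0,-15],[0,0,-15],[0,0,-15],[0,0,-15]]}}

```text
clock: 4.97
eef_pos: [0.49, -0.067, 0.1514]
tool_rot: [0.733, 0.68, -0.0, -0.0]
ft_force: [0.2, -0.4, -0.0]
grip_width: 0.0131
```

```bash
python3 -c "
from goto import *
to([.434,-.069,.1],86)
c,p,d=grab('wrist'); cv2.imwrite('pics/w4.png',p[:,:,::-1]); np.savez('pics/w4.npz',**c); print(proj(c,[bot.get_obs()['eef_pos']]))
"
```

```text
t 4.9667 tcp [ 0.49   -0.067   0.1514] xang 85.7 F [ 0.21 -0.35 -0.04] T [ 0.014 -0.001 -0.026] w 0.0131 q [-0.14  0.3  -0.18  1.09  0.   -0.06]
lin [-0.0062 -0.0557  0.0515] rot [-0.06 -0.01 -0.3 ]
[[315.65663465 347.3580623 ]]
```

View pics/w4.png

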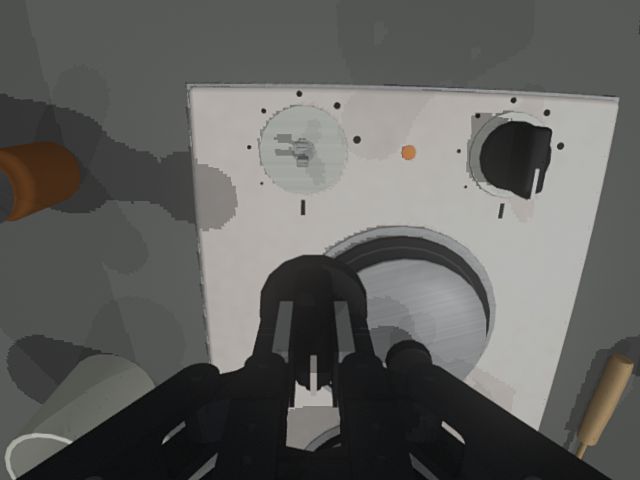

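The bare bezel is at (303,149), the spindle at about (302,152) and the off mark at (303,208). I'll fit the bezel circle, the mark and the dots.

Run:
```python
from h import *
c=dict(np.load('pics/w4.npz')); a=cv2.imread('pics/w4.png')
y0,y1,x0,x1=85,225,235,375
g=a[y0:y1,x0:x1]
dark=(g.max(2)<90).astype(np.uint8)
n,l,s,ce=cv2.connectedComponentsWithStats(dark)
P=[]
for i in range(1,n):
    if 4<=s[i,4]<120:
        w=plane(c,[ce[i]+[x0,y0]],.008)[0]; print(s[i,4],(ce[i]+[x0,y0]).round(1),w[:2].round(4)); 
    
z=cv2.resize(g,None,fx=4.2,fy=4.2,interpolation=cv2.INTER_CUBIC); cv2.imwrite('pics/w4z.png',z)
# bezel: greenish: G > R noticeably
gm=((g[:,:,1].astype(int)-g[:,:,2])>4).astype(np.uint8)
n,l,s,ce=cv2.connectedComponentsWithStats(gm); i=1+s[1:,4].argmax()
cn=max(cv2.findContours((l==i).astype(np.uint8),cv2.RETR_EXTERNAL,cv2.CHAIN_APPROX_NONE)[0],key=len)
h=cv2.convexHull(cn).reshape(-1,2)+[x0,y0]
W=plane(c,h,.0105); C,r=circ(W); print("bezel",C,r,len(h), "ell",cv2.fitEllipse(h.astype(np.float32)))
```

```text
23 [298.8  93.4] [ 0.3988 -0.0701]
30 [336.7 105.3] [ 0.4079 -0.0465]
15 [263.4 110.6] [ 0.4075 -0.0938]
38 [356.7 139.2] [ 0.4302 -0.0347]
11 [248.8 146.8] [ 0.4297 -0.106 ]
34 [302.6 156.7] [ 0.439 -0.071]
54 [302.6 207.6] [ 0.4737 -0.0739]Traceback (most recent call last):
  File "<stdin>", line 15, in <module>
ValueError: attempt to get argmax of an empty sequence
```

View pics/w4z.png

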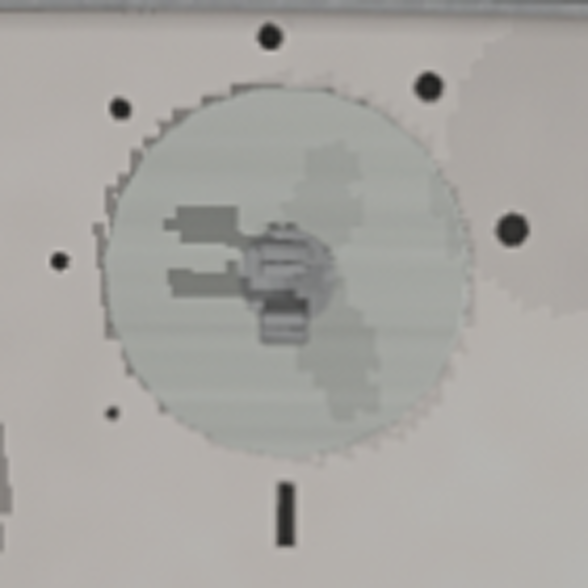

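Run:
```python
from h import *
c=dict(np.load('pics/w4.npz'))
k=lambda x,y:((x+.5)/4.2-.5+235,(y+.5)/4.2-.5+85)
b=plane(c,[k(106,270),k(470,270),k(288,87),k(288,456)],.011); C=np.array([(b[0]+b[1])[:2]/2,(b[2]+b[3])[:2]/2]);print(b[:,:2].round(4),"mid",C.round(4),np.linalg.norm(b[0]-b[1]),np.linalg.norm(b[2]-b[3]))
d=plane(c,[(298.8,93.4),(336.7,105.3),(263.4,110.6),(356.7,139.2),(248.8,146.8),k(112,413)],.008)
C2,r=circ(d);print("dots",C2,r, np.hypot(*(d[:,:2]-C2).T))
m=plane(c,[(302.6,207.6)],.008)[0,:2]
e=plane(c,[k(285.5,483),k(285.5,545)],.008)[:,:2]
for q in (C[0],C[1],C2): print("mark dir",ang(m-q),np.hypot(*(m-q)))
print("bar dir",ang(e[1]-e[0]),np.hypot(*(e[1]-e[0])))
# other control mark dir & hob near edge
ed=plane(c,[(190,86),(617,98)],.008)[:,:2];print("edge normal",ang(ed[1]-ed[0])-90)
q=plane(c,[k(284,326)],.035);print("leg top front",q)
a=cv2.imread('pics/w4.png');print(a[130,280],a[140,220],a[208,303])
om=plane(c,[(501.5,211)],.008)[0,:2];print("other mark",om, "two marks line -> dir",ang(om-m)-90)
```

```text
[[ 0.4314 -0.0984]
 [ 0.4357 -0.0419]
 [ 0.4063 -0.0679]
 [ 0.463  -0.0726]] mid [[ 0.4335 -0.0702]
 [ 0.4346 -0.0702]] 0.056657851955572415 0.056875028991331164
dots [ 0.43475872 -0.07035872] 0.03594669438011205 [0.03598081 0.03591682 0.03591929 0.03595978 0.03596522 0.0359382 ]
mark dir -5.410402649290524 0.04034121551264228
mark dir -5.447347951685458 0.03922633539475771
mark dir -5.279657730837003 0.03910228075492671
bar dir -4.800248879863493 0.010486087019172733
edge normal -4.947599455865671
leg top front [[ 0.43893323 -0.07058324  0.035     ]]
[161 166 163] [170 174 179] [44 46 47]
other mark [0.48629471 0.06561613] two marks line -> dir -5.158252611807455
```

Run:
```python
from goto import *
to([.4353,-.0704,.075],84.8)
c=dict(np.load('pics/w4.npz')); a=cv2.imread('pics/w4.png')
z=cv2.resize(a[245:400,245:380],None,fx=3.75,fy=3.75,interpolation=cv2.INTER_CUBIC)
z=cv2.convertScaleAbs(z,alpha=2.5)
cv2.imwrite('pics/w4k.png',z)
```

```text
t 5.0167 tcp [ 0.4901 -0.067   0.1516] xang 85.71 F [ 0.51 -0.37 -0.46] T [ 0.023 -0.033 -0.002] w 0.0129 q [-0.14  0.3  -0.18  1.09  0.   -0.06]
lin [-0.0075 -0.0544  0.0766] rot [-0.05 -0.01  0.91]
```

View pics/w4k.png

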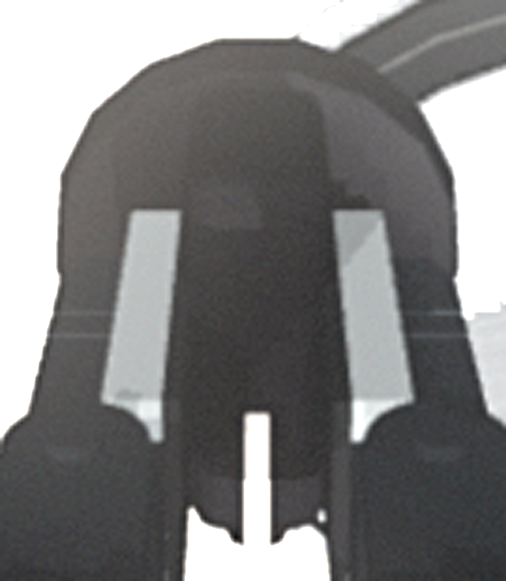

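Run:
```python
from h import *
c=dict(np.load('pics/w4.npz')); T=np.array([.49,-.067,.1514]); M=R.from_euler('z',85.7,degrees=True)*R.from_euler('x',180,degrees=True)
k=lambda x,y:((x+.5)/3.75-.5+245,(y+.5)/3.75-.5+245)
for nm,uv,h in [("rim bot",k(257,40),0),("rim top",k(257,73),.0105),("skL",k(62,220),.0105),("skR",k(456,220),.0105),("line start",k(257,412),.034),("line later",k(257,480),.034),("padL",k(183,212),.02),("padR",k(332,212),.02)]:
    P=plane(c,[uv],T[2]-.0301+h)[0]; print(nm,(M.inv().apply(P-T)*1e3).round(1))
```

```text
rim bot [ -0.9 -24.2  30.1]
rim top [ -0.9 -24.6  19.6]
skL [-21.9  -7.5  19.6]
skR [20.6 -7.4 19.6]
line start [-0.9  0.6 -3.9]
line later [-0.9  8.5 -3.9]
padL [ -8.3 -13.4  10.1]
padR [  6.7 -13.4  10.1]
```

{"op": "jog_arm", "data": {"jaw": [0.9,0.9,0.9,0.9,0.9,0.9,0.9,0.9], "linear": [[-0.002,-0.018,0],[-0.005,-0.036,0.01],[-0.0066,-0.054,0.03],[-0.0066,-0.054,0.055],[-0.0066,-0.054,0.076],[-0.0066,-0.054,0.076],[-0.0066,-0.054,0.076],[-0.0066,-0.054,0.076]], "delta_rot": [[0,0,0.9],[0,0,0.9],[0,0,0.9],[0,0,0.9],[0,0,0.9],[0,0,0.9],[0,0,0.9],[0,0,0.9]]}}

```text
clock: 5.68
eef_pos: [0.4369, -0.0702, 0.0769]
tool_rot: [0.739, 0.674, 0.0, 0.001]
ft_force: [0.4, 0.2, -0.5]
grip_width: 0.0125
```

```bash
python3 -c "
from goto import *
to([.4360,-.0696,.066],84.8)
c,p,d=grab('wrist'); cv2.imwrite('pics/w5.png',p[:,:,::-1]); np.savez('pics/w5.npz',**c)
c,p,d=grab('side'); cv2.imwrite('pics/s5.png',cv2.resize(p[200:320,320:480,::-1],None,fx=5,fy=5))
to([.4360,-.0696,.066],84.8)
"
```

```text
t 5.6833 tcp [ 0.4369 -0.0702  0.0769] xang 84.77 F [ 0.37  0.22 -0.55] T [-0.06  -0.079  0.004] w 0.0125 q [-0.16  0.29 -0.42  0.86  0.   -0.07]
lin [ 0.0005 -0.001   0.0109] rot [ 0.08  0.   -0.03]
t 5.7833 tcp [ 0.4375 -0.0705  0.0773] xang 84.75 F [-0.43  0.95 -0.34] T [ 0.037  0.008 -0.024] w 0.0125 q [-0.16  0.29 -0.42  0.86  0.   -0.07]
lin [ 0.0007 -0.0016  0.0113] rot [ 0.17  0.01 -0.05]
```

View pics/w5.png

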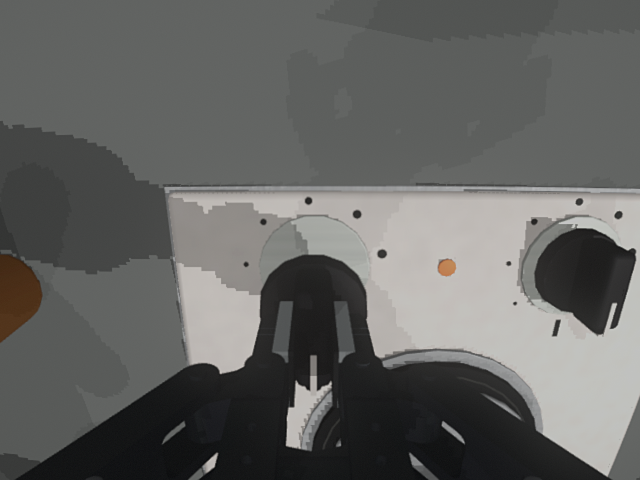

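View pics/s5.png

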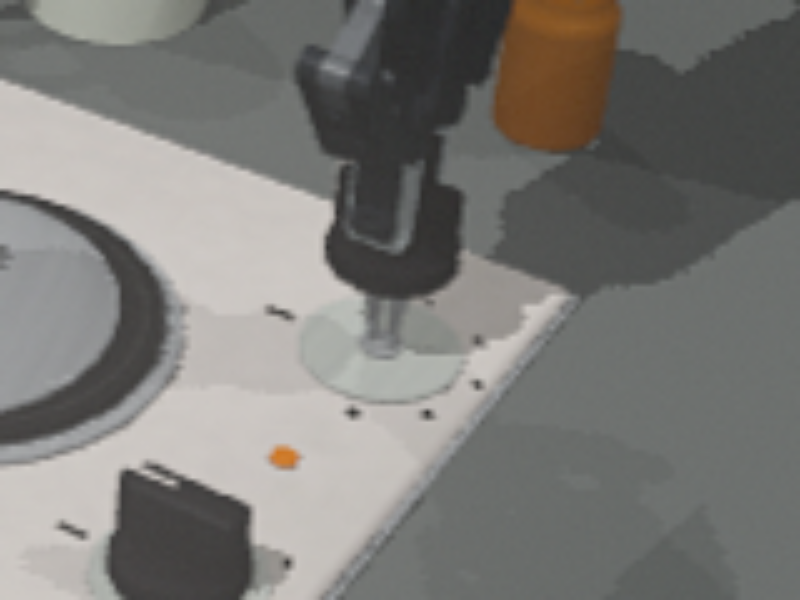

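Run:
```python
from goto import *
to([.436,-.0696,.066],84.8)
c=dict(np.load('pics/w5.npz')); a=cv2.imread('pics/w5.png'); x0,y0=235,190
n,l,s,ce=cv2.connectedComponentsWithStats((a[190:275,235:395].max(2)<90).astype(np.uint8))
d=[ce[i]+[x0,y0] for i in range(1,n) if 6<=s[i,4]<100]; print(np.round(d,1))
W=plane(c,d,.008); C,r=circ(W); print(C,r)
z=cv2.convertScaleAbs(cv2.resize(a[245:400,245:380],None,fx=3.75,fy=3.75,interpolation=cv2.INTER_CUBIC),alpha=2.5)
cv2.imwrite('pics/w5k.png',z)
# where knob appears: bezel-plane-free: rim bottom
k=lambda x,y:((x+.5)/3.75-.5+245,(y+.5)/3.75-.5+245)
T=np.array([.4369,-.0702,.0769])
p=plane(c,[k(257,40)],T[2]-.0301)[0]; u=np.array([np.cos(np.radians(-5.2)),np.sin(np.radians(-5.2))]); print("knob axis now (wrist cam)",p[:2]+.023*u)
```

```text
t 5.7833 tcp [ 0.4375 -0.0705  0.0773] xang 84.75 F [-0.43  0.95 -0.34] T [ 0.037  0.008 -0.024] w 0.0125 q [-0.16  0.29 -0.42  0.86  0.   -0.07]
lin [ 0.0007 -0.0016  0.0113] rot [ 0.17  0.01 -0.05]
[[308.  200.3]
 [356.6 213.8]
 [262.9 221.5]
 [381.6 253.4]
 [245.6 264. ]]
[ 0.43441482 -0.07044268] 0.03589885053621037
knob axis now (wrist cam) [ 0.43566117 -0.07099317]
```

{"op": "jog_arm", "data": {"jaw": [0.9,0.9,0.9,0.9,0.9,0.9,0.9,0.9], "linear": [[0.0005,-0.0013,0],[0.0005,-0.0013,0.004],[0.0005,-0.0013,0.009],[0.0005,-0.0013,0.014],[0.0005,-0.0013,0.018],[0.0005,-0.0013,0.02],[0.0005,-0.0013,0.02],[0.0005,-0.0013,0.02]], "delta_rot": [[0,0,0],[0,0,0],[0,0,0],[0,0,0],[0,0,0],[0,0,0],[0,0,0],[0,0,0]]}}

```text
clock: 6.45
eef_pos: [0.4347, -0.0699, 0.0558]
tool_rot: [0.739, 0.674, -0.0, -0.0]
ft_force: [0.9, -1.1, -0.3]
grip_width: 0.0123
```

```bash
python3 -c "
from goto import *
to([.4360,-.0696,.041],84.8)
"
```

```text
t 6.45 tcp [ 0.4347 -0.0699  0.0558] xang 84.73 F [ 0.89 -1.06 -0.27] T [ 0.048 -0.171 -0.03 ] w 0.0123 q [-0.16  0.32 -0.45  0.8  -0.   -0.07]
lin [0.0004 0.0012 0.0148] rot [-0.01 -0.   -0.07]
```

{"op": "jog_arm", "data": {"jaw": [0.9,0.9,0.9,0.9,0.9,0.9,0.9,0.9], "linear": [[0,0,0.001],[0,0,0.002],[0,0,0.003],[0,0,0.004],[0,0,0.005],[0,0,0.005],[0,0,0.005],[0,0,0.005]], "delta_rot": [[0,0,0],[0,0,0],[0,0,0],[0,0,0],[0,0,0],[0,0,0],[0,0,0],[0,0,0]]}}

```text
clock: 7.12
eef_pos: [0.4363, -0.0701, 0.0517]
tool_rot: [0.739, 0.674, 0.001, 0.001]
ft_force: [3.3, -0.7, 5.6]
grip_width: 0.013
```

```bash
python3 -c "
from goto import *
to([.4360,-.0696,.041],84.8)
"
```

```text
t 7.1167 tcp [ 0.4363 -0.0701  0.0517] xang 84.73 F [ 3.32 -0.71  5.56] T [-0.076 -0.837  0.043] w 0.013 q [-0.16  0.32 -0.46  0.79  0.   -0.07]
lin [ 0.0005 -0.0004  0.0107] rot [ 0.19  0.01 -0.07]
```

{"op": "jog_arm", "data": {"jaw": [0.9,0.9,0.9,0.9,0.9,0.9,0.9,0.9], "linear": [[0,0.0004,0.001],[0,0.0005,0.002],[0,0.0005,0.003],[0,0.0005,0.004],[0,0.0005,0.004],[0,0.0005,0.004],[0,0.0005,0.004],[0,0.0005,0.004]], "delta_rot": [[0,0,0],[0,0,0],[0,0,0],[0,0,0],[0,0,0],[0,0,0],[0,0,0],[0,0,0]]}}

```text
clock: 7.78
eef_pos: [0.435, -0.0698, 0.0463]
tool_rot: [0.739, 0.674, -0.0, -0.0]
ft_force: [3.4, 0.1, -5.1]
grip_width: 0.0126
```

```bash
python3 -c "
from goto import *
to([.4360,-.0696,.041],84.8)
"
```

```text
t 7.7833 tcp [ 0.435  -0.0698  0.0463] xang 84.73 F [ 3.43  0.14 -5.08] T [-0.134 -1.128 -0.002] w 0.0126 q [-0.16  0.33 -0.46  0.78  0.   -0.07]
lin [0.0003 0.0009 0.0053] rot [-0.04 -0.01 -0.07]
```

The downward pull of 5 N at this height means the beads have been passed. I'll keep pressing down to the bezel.

{"op": "jog_arm", "data": {"jaw": [0.9,0.9,0.9,0.9,0.9,0.9,0.9,0.9], "linear": [[0,0.0004,0.0012],[0,0.0006,0.0024],[0,0.0006,0.0036],[0,0.0006,0.0048],[0,0.0006,0.006],[0,0.0006,0.007],[0,0.0006,0.007],[0,0.0006,0.007]], "delta_rot": [[0,0,0],[0,0,0],[0,0,0],[0,0,0],[0,0,0],[0,0,0],[0,0,0],[0,0,0]]}}

```text
clock: 8.45
eef_pos: [0.4355, -0.0699, 0.041]
tool_rot: [0.739, 0.674, 0.0, 0.0]
ft_force: [-0.3, 0.4, 12.0]
grip_width: 0.0126
```

```bash
python3 -c "
from goto import *
to([.4360,-.0696,.041],84.8)
"
```

```text
t 8.45 tcp [ 0.4355 -0.0699  0.041 ] xang 84.73 F [-0.28  0.37 12.03] T [0.063 0.158 0.021] w 0.0126 q [-0.16  0.34 -0.47  0.76 -0.   -0.07]
lin [0.0004 0.0004 0.    ] rot [ 0.    0.   -0.07]
```

{"op": "jog_arm", "data": {"jaw": [0.9,0.9,0.9,0.9,0.9,0.9,0.9,0.9], "linear": [[0,0,0.0005],[0,0,0.001],[0,0,0.001],[0,0,0.001],[0,0,0.001],[0,0,0.001],[0,0,0.001],[0,0,0.001]], "delta_rot": [[0,0,0],[0,0,0],[0,0,0],[0,0,0],[0,0,0],[0,0,0],[0,0,0],[0,0,0]]}}

```text
clock: 9.12
eef_pos: [0.4356, -0.0699, 0.041]
tool_rot: [0.739, 0.674, 0.0, 0.0]
ft_force: [-4.2, 0.5, 21.6]
grip_width: 0.0127
```

```bash
python3 -c "
from goto import *
to([.4360,-.0696,.041],84.8)
c,p,d=grab('side'); cv2.imwrite('pics/s6.png',cv2.resize(p[200:320,320:480,::-1],None,fx=5,fy=5))
c,p,d=grab('wrist'); cv2.imwrite('pics/w6.png',p[:,:,::-1])
to([.4360,-.0696,.041],84.8)
"
```

```text
t 9.1167 tcp [ 0.4356 -0.0699  0.041 ] xang 84.72 F [-4.17  0.55 21.59] T [ 0.227  0.796 -0.056] w 0.0127 q [-0.16  0.34 -0.47  0.76 -0.   -0.07]
lin [0.0004 0.0004 0.    ] rot [ 0.03  0.   -0.08]
t 9.2167 tcp [ 0.4355 -0.0699  0.041 ] xang 84.72 F [-3.8  -0.15 21.15] T [0.218 0.837 0.037] w 0.0133 q [-0.16  0.34 -0.47  0.76 -0.   -0.07]
lin [0.0004 0.0004 0.    ] rot [ 0.03  0.   -0.08]
```

View pics/s6.png

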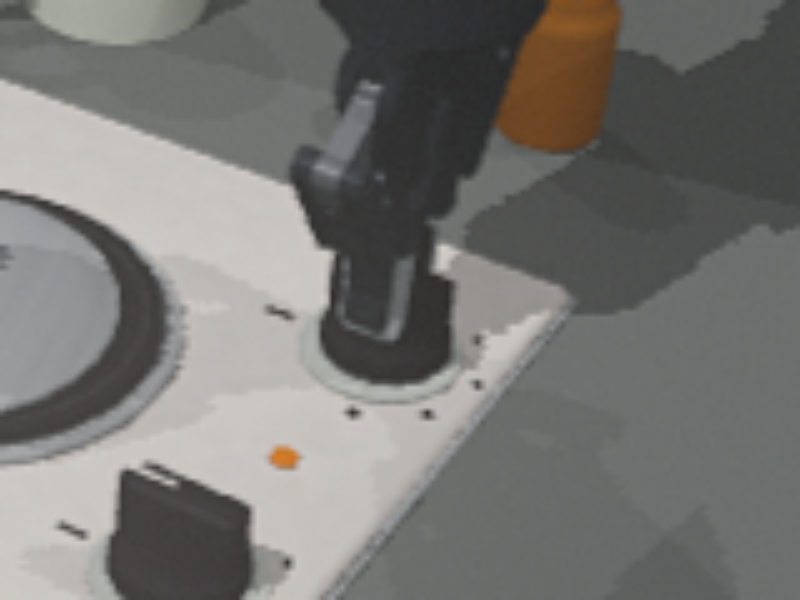

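View pics/w6.png

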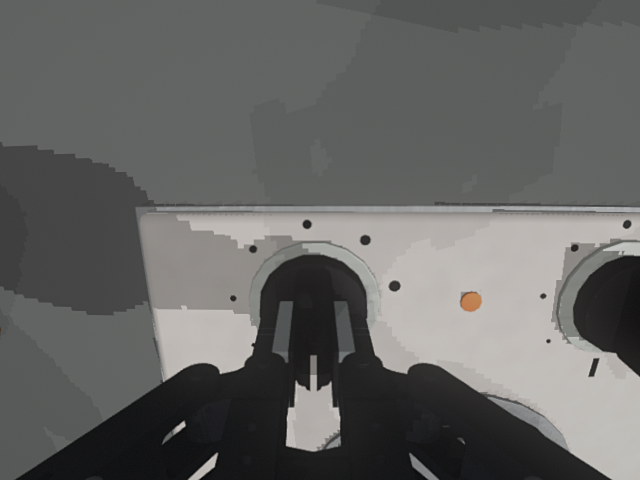

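The side view shows the skirt flush on the bezel, and z stayed at 0.041 as the force rose from 12 to 21 N. The wrist view shows it concentric, with the line straight. I'm handing in.

```bash
python3 -c "
from goto import *
bot.job_done()
to([.4360,-.0696,.041],84.8)
"
```

```text
the job is handed in; nothing more can be done
the job is handed in; nothing more can be done
```

I picked up the black knob, turned its pointer to the bare spindle's off mark (about -5.2° in the world frame), and pushed it on until it clicked. I then pressed it fully down and handed in at 9.2 s with the gripper still holding and pressing.

- **Click:** the vertical force rose to about +6 N, then reversed to about -5 N with the knob roughly 5 mm above the bezel, which is the spindle drawing it down.
- **Fully down:** the tool stopped at z = 0.041 m, where I expected it when seated. It stayed there while the push rose from 12 to 21 N. The side view shows the skirt flush and centred on the bezel.
- **Pointer:** the tool angle was 84.72° against the 84.8° I wanted, and the wrist camera shows the knob's white line straight in the jaws.
- **Other control:** it looks unchanged at off. The jar, lid and mug look undisturbed where I could see them, but I did not take a final picture of the whole scene.
- **Disagreements:** measured tool positions varied by about 1 mm between readings. The wrist camera was also about 0.8 mm off sideways, which I allowed for. While closing on the knob, the fingertips pressed on its skirt with about 20 N for a moment.

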